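# Unhook the press plate from its sloping rack and lay it in the tile frame

## Task

Get the tile frame ready for pressing: take the plywood press plate with the straight bar handle out of the sloping rack, lifting its lower end over the lip before drawing it out from under the keeper strip, and lay it flat in the wooden tile frame, handle up and fully down on the frame's floor. Set it down gently rather than dropping it, leave the plate with the round knob in its bay, and leave everything else on the table standing where it is.

Things in the scene. Friction and masses are not known exactly. Their poses are not given: they have to be found in the camera images.
- bar_plate: plywood plate 150 long (x) x 100 wide (y) x 14 mm thick, about 0.26 kg, with a straight wooden bar handle across the middle of its upper face (16 mm along x, 70 along y, 36 high; top 50 mm above the underside). Origin: centre of the underside; z out of the handle side. Starts in either rack bay, x up the slope, lower end within 1 mm or so of the lip. May lie either way round in the frame
- knob_plate: the same plate, but with a round wooden knob (38 mm across, 38 mm high) in place of the bar; same origin and axes; lies in the other bay and stays there
- rack: fixed wooden rack, 252 mm wide (y), about 200 deep, 150 high. Origin on the table under its middle; x horizontal to its high side, z up. Its bed rises along +x at 32 degrees; bed centre 78 mm above the origin. Two bays centred at y = +60 and -60 mm, 108 mm wide between side walls 24 mm high (heights here are square to the bed)
- rack_lip (a point): middle of the top inner edge of the rack's lip: it stands 16 mm above the bed at the lower end, 10 mm thick, inner face 78 mm down the slope from the bed centre; a plate's lower end rests behind it
- rack_keeper (a point): middle of the lower front edge of the keeper strip, 60 mm up the slope from the bed centre and 22 mm above the bed. The strip is 8 mm thick and runs over both bays up to a back stop at 78 mm. About 12 mm of a plate's upper end lies under it with 8 mm of play above, so a plate cannot be lifted straight off
- tile_frame: fixed wooden frame, 190 (its x) x 140 mm (its y) outside and 26 mm high; inside 160 x 110 mm, floor 10 mm above the table, walls 15 mm thick rising 16 mm above the floor. Origin at the centre of the underside, z up.
- frame_floor (a point): centre of the frame's inner floor, same axes as the frame
- bowl: ceramic bowl, 84 mm across, 50 mm high, origin at the centre of its underside; bystander
- mug: terracotta mug, 80 mm across, 90 mm high, origin at the centre of its underside; bystander
- glaze_jar: lidded jar, 72 mm across, 95 mm high, origin at the centre of its underside; bystander
- cutter: round steel ring cutter, 72 mm across, 30 mm high, origin at the centre of its underside; bystander
- brush: brush 180 mm long lying along its x; bystander
- vase: white vase, 90 mm across, 115 mm high, origin at the centre of its underside; bystander
Not all that is in view belongs to the job. What is shaped like the bar_plate but pink is not meant.

How it is judged:
On the way:
1. the bar-handled plate is held clear of the rack, over 60 mm higher than where it lay or over 150 mm away from there (contact force between the fingers and bar_plate above 0.5 N and contact force between bar_plate and rack below 0.01 N and (height (world z) of bar_plate above 0.14 m or distance of bar_plate from where it was at the start of the episode above 0.15 m)), for 0.1 s.
At the end, for the whole second after the job is handed in: Bar plate at rest in the frame, handle up: underside within 3 mm of the floor, level within 0.04 rad, centred within 9 mm, lined up either way round within 0.15 rad; knob plate within 20 mm and the other loose things within 30 mm of where they started (horizontal distance between bar_plate and frame_floor below 0.009 m and z of bar_plate in the frame of frame_floor between -0.003 and 0.003 m and angle between bar_plate's own z axis and vertical below 0.04 rad and angle between the x axis of bar_plate and the x axis of tile_frame, either way round below 0.15 rad and linear speed of bar_plate below 0.02 m/s and distance of knob_plate from where it was at the start of the episode below 0.02 m and distance of each of bowl, mug, glaze_jar, cutter, brush, vase from where it was at the start of the episode below 0.03 m); the robot touches nothing.
It fails at once if the bar-handled plate is dropped: moving faster than 0.45 m/s (a fall of over about 10 mm) while out of the gripper (linear speed of bar_plate above 0.45 m/s and contact force between the fingers and bar_plate below 0.01 N).
It fails at once if the knob plate is shifted over 20 mm (distance of knob_plate from where it was at the start of the episode above 0.02 m).
It fails at once if a bystander is shifted over 30 mm (distance of any of bowl, mug, glaze_jar, cutter, brush, vase from where it was at the start of the episode above 0.03 m).
It also fails if it takes over 42 s, if anything falls off the work surface, if the arm or the gripper's body presses on something with over 40 N, if the wrist force passes 120 N, or if a joint passes its speed limit or range.

## Robot

A 6-joint arm with a two-finger parallel gripper is mounted at the origin on the work surface. World frame = base frame: x ahead of the robot, y to its left, z up, the work surface at z = 0. Lengths are in m, angles in rad, forces in N, time in s.
With the tool pointing down it reaches from about 0.325 to 0.9 m from the base axis. Payload 3.5 kg.
Tool frame: the origin (TCP) lies midway between the tips of the shut fingers; the grasp point (between the pads) lies 19 mm behind it; y points along the fingers, x is the direction in which the jaws open and shut, and the axes are right-handed (so a half turn about y gives the same grasp; the last joint's range is limited). The gripper opens to 85 mm and grips with 20 to 120 N. Pads are 22 mm wide; open, the fingers measure 114 mm over their backs; the gripper's body (76 mm by 85 mm) begins 54 mm behind the grasp point. The pads swing forward as they close: fully open they stand 13 mm farther back than shut.
Start: joints at [-1.347, 0.276, -0.026, 1.268, 0, 1.467], TCP at [0.201, -0.592, 0.231] pointing down, gripper open.
Joint ranges: [-3.12, 3.12], [-0.85, 1.88], [-1.08, 1.24], [-1.95, 2.15], [-1.57, 1.53], [-3.14, 3.14]. Speed limits (rad/s): [2.57, 2.57, 3.14, 3.14, 3.14, 3.14].

## Interface

Orientations are given as a unit quaternion [x, y, z, w].
In Python, from rig import readout, get_image, calibration, robot, finder gives the robot as it stands.
- The arm moves only by the tool step_arm, never from a script. Its argument "motion" is a list of rows, each a list of 5 numbers: the shift along the tool's x, y, z in m, then the turn about the tool's y in rad, then the opening in per cent of the stroke, from 0 (shut) to 100 (fully open). In form: [[x, y, z, yaw, gripper], ...]. A call has 1 to 5 rows; each row is the pose to reach, as a shift and turn from the pose measured when the call began, along the tool's axes at that moment; what a row does not reach only later rows make up. A row lasts 1/10 s, in which the tool goes at most 50 mm and 8.59 degrees, less where a joint would pass 70% of its speed; a pose out of reach is approached as far as the arm can. A call with a gripper value outside its range is refused whole. The fingers move at their own pace and stop on an object; "force" is the grip in N (left out, the last holds). Time passes only in rows, so rows that repeat a pose let the fingers close. It gives the time, the measured TCP pose, the force and the opening at its end, in the units of the state.
- readout.sense(): the state, without advancing time (a new reading comes with each control period).
- get_image(name): name is "side" or "top"; returns the picture (420x560x3 uint8, red, green, blue); there is no depth.
- calibration(name): a dict with "mtx" (3x3 intrinsics, pixels), "xyz" and "attitude" of the camera in the world. Camera axes: x right, y down, z forward; pixel columns grow to the right and rows downward; lengths in m; the calibration is good to about 2 mm. A picture is of the moment at which its call begins. calibration takes no time and is no camera call.
- robot.finish_job(): hands the job in, once; it reports no verdict.
Trained networks look in the newest picture that a camera, given by its name, has taken for a name from the list of things; names that differ only in an ending like _2 or _b are one class to them, and where a whole thing is asked for, a point or a joint stands for the part that bears it (a point fixed in the world has none). Each returns a list of dicts, best first, with "conf" (0 to 1); they miss things now and then, are a little off and sometimes report something else, mostly with a low value. They report only what shows in the picture. A call takes as long as a camera call. They do not tell look-alikes from the thing itself.
- finder.find_in(camera, label): "at" ([column, row] in pixels, amid what is visible of it).
- finder.spot_point(camera, label): "at" ([column, row] in pixels: a listed point, or the origin of a listed thing).
The state is a dict: "time_s": time; "joint_positions": joint angles; "qvel": joint speeds; "joint_efforts": joint torques, N m; "tcp_pos": TCP position; "tcp_rot": TCP orientation; "force": force on the tool from outside, world axes, zero at the start; "wrist_torque": the same for the moment, N m; "grip_width": finger opening in m.
Only numpy, scipy, OpenCV 4.12 (cv2) and the standard library are available. Lean on these libraries where they do the work, as an engineer would, in place of code of your own. Each camera call takes 0.05 s, during which the arm holds its last target.

## Working session

There is one attempt and no reset: what is moved stays moved. The work goes in short steps, Python scripts to look and compute and a tool call to move; the robot and the scene stay as the last step left them, time stands still between calls to the robot, and variables do not carry over. Pictures are saved under pics/ and viewed, and the job is handed in when it is done.

Besides the shell and the picture viewer there is one more tool, called after ">>>" in YAML: its name, and indented under it one key for each argument. step_arm: Moves the arm, as the interface text tells. Its arguments: {"type":"object","properties":{"motion":{"type":"array"},"force":{"type":"number"}},"required":["motion"]}

```bash
ls; mkdir -p pics; python3 - <<'E'
from rig import readout, get_image, calibration
import cv2
for c in ("side","top"):
    im=get_image(c); cv2.imwrite(f"pics/{c}0.png",im[:,:,::-1])
    print(c,calibration(c))
s=readout.sense(); print(s)
E
```

```text
pics
side {'mtx': array([[475.17497991,   0.        , 286.38568621],
       [  0.        , 475.17497991, 206.54425382],
       [  0.        ,   0.        ,   1.        ]]), 'xyz': array([0.2886578 , 0.93508979, 1.04946139]), 'attitude': array([-0.12889168,  0.91263305, -0.38547713,  0.04353422])}
top {'mtx': array([[509.75756947,   0.        , 287.50164883],
       [  0.        , 509.75756947, 203.63192051],
       [  0.        ,   0.        ,   1.        ]]), 'xyz': array([ 0.24422517, -0.00778063,  1.60639726]), 'attitude': array([-0.69869904,  0.71063367, -0.05392881,  0.0625389 ])}
{'time_s': 0.1, 'joint_positions': array([-1.34742947e+00,  2.77120257e-01, -2.77607741e-02,  1.26798867e+00,
       -4.84621744e-05,  1.46742444e+00]), 'qvel': array([ 0.00169238, -0.00237891,  0.00032119,  0.00201682,  0.00184754,
        0.00015395]), 'joint_efforts': array([ 4.62891421e-04, -4.46707571e+01,  2.96128964e+01,  8.46213457e-03,
       -2.51896466e-05,  9.74971186e-06]), 'tcp_pos': array([ 0.20043301, -0.59123913,  0.23022416]), 'tcp_rot': array([-0.57419045,  0.41258025, -0.41146053,  0.57513747]), 'force': array([ 0.37208464, -0.0991697 ,  0.25789428]), 'wrist_torque': array([0.00787712, 0.01267796, 0.02689376]), 'grip_width': 0.08572244979049957}
```

View pics/side0.png

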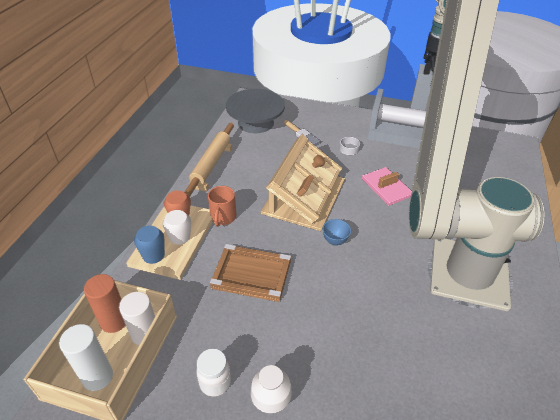

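View pics/top0.png

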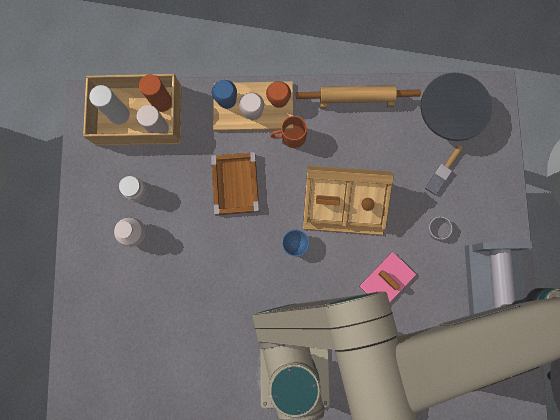

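The side view shows the bar-handled plate in the near bay at about (306,186), the knob plate at (317,160), and the pink lookalike at (388,184). In the top view they are at (328,200), (368,204) and (388,280), with the frame at (236,184). Next I'll measure these with the networks and check with crops.

```bash
cat > h.py <<'E'
import numpy as np, cv2
from scipy.spatial.transform import Rotation as R
from rig import readout, get_image, calibration, finder
CAL={c:calibration(c) for c in ("side","top")}
def proj(c,P):
    k=CAL[c]; Rm=R.from_quat(k["attitude"]).as_matrix()
    q=(np.atleast_2d(P)-k["xyz"])@Rm; q=q@k["mtx"].T
    return q[:,:2]/q[:,2:]
def ray(c,uv):
    k=CAL[c]; Rm=R.from_quat(k["attitude"]).as_matrix()
    d=Rm@np.linalg.solve(k["mtx"],[uv[0],uv[1],1.]); return k["xyz"],d/np.linalg.norm(d)
def onz(c,uv,z):
    o,d=ray(c,uv); return o+d*(z-o[2])/d[2]
def tri(a,b):
    o1,d1=ray("side",a);o2,d2=ray("top",b)
    A=np.stack([d1,-d2],1); t=np.linalg.lstsq(A,o2-o1,rcond=None)[0]
    p,q=o1+d1*t[0],o2+d2*t[1]; return (p+q)/2,np.linalg.norm(p-q)
E
python3 - <<'E'
from h import *
np.set_printoptions(precision=4,suppress=True)
ims={c:get_image(c) for c in ("side","top")}
for l in ("bar_plate","knob_plate","rack","rack_lip","rack_keeper","tile_frame","frame_floor"):
    r={}
    for c in ("side","top"):
        r[c]=finder.spot_point(c,l); print(l,c,[(np.round(x["at"],1),round(x["conf"],2)) for x in r[c][:3]])
    if r["side"] and r["top"]: print("   ",*tri(r["side"][0]["at"],r["top"][0]["at"]))
a=cv2.resize(ims["side"][120:240,240:420],None,fx=4,fy=4,interpolation=cv2.INTER_CUBIC)
b=cv2.resize(ims["top"][140:250,200:400],None,fx=4,fy=4,interpolation=cv2.INTER_CUBIC)
cv2.imwrite("pics/a1.png",a[:,:,::-1]);cv2.imwrite("pics/b1.png",b[:,:,::-1])
E
```

```text
bar_plate side [(array([297.1, 189.4]), 0.76), (array([385.7, 186.2]), 0.72), (array([347.4, 148. ]), 0.58)]
bar_plate top [(array([385.6, 280.1]), 0.97), (array([328.1, 198. ]), 0.95)]
    [ 0.4085 -0.2577 -0.0221] 0.29567034007027587
knob_plate side [(array([312.7, 163.6]), 0.82)]
knob_plate top [(array([365. , 199.3]), 0.92)]
    [ 0.5055 -0.2246  0.0928] 0.0005022816174299526
rack side [(array([303.3, 194.5]), 0.58)]
rack top [(array([342. , 200.2]), 0.85)]
    [ 0.5177 -0.1635  0.01  ] 0.0005848528002466074
rack_lip side [(array([326.8, 189.4]), 0.72), (array([298.3, 188.3]), 0.63)]
rack_lip top [(array([343.6, 220.7]), 0.91), (array([328.5, 199.5]), 0.5)]
    [ 0.445  -0.1621  0.0531] 0.003395412009752463
rack_keeper side [(array([294.5, 161.8]), 0.77), (array([215.8, 377.2]), 0.7), (array([248.8, 274.1]), 0.65)]
rack_keeper top [(array([350.5, 175.7]), 0.75)]
    [ 0.5632 -0.1804  0.1242] 0.016779926981050585
tile_frame side [(array([249.4, 274.4]), 0.88)]
tile_frame top [(array([235.3, 186. ]), 0.97), (array([348.6, 179.6]), 0.64)]
    [ 0.579   0.1781 -0.0062] 0.01076685232226602
frame_floor side [(array([250.2, 268.7]), 0.72)]
frame_floor top [(array([231.5, 183.2]), 0.82)]
    [0.5768 0.1855 0.0306] 0.003026716283828967
```

View pics/a1.png

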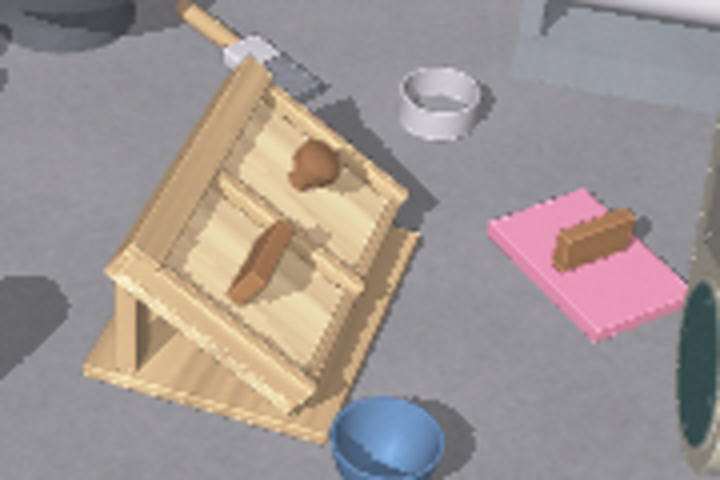

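View pics/b1.png

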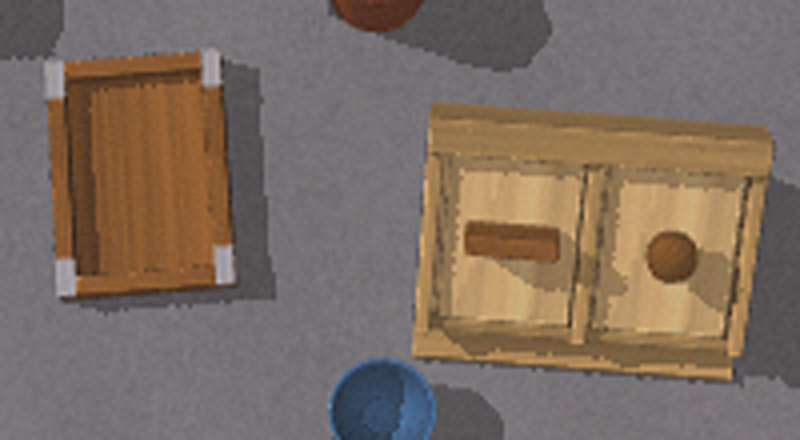

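```bash
cat >> h.py <<'E'
A=np.radians(32)
def rackpt(p,shy):  # p=(x,y,yaw); shy: s,h,y in bed coordinates (s up slope, h normal)
    s,h,y=np.atleast_2d(shy).T.astype(float)
    X=s*np.cos(A)-h*np.sin(A); Z=0.078+s*np.sin(A)+h*np.cos(A)
    c,n=np.cos(p[2]),np.sin(p[2])
    return np.stack([p[0]+c*X-n*y,p[1]+n*X+c*y,Z],1)
def framept(p,q):
    x,y,z=np.atleast_2d(q).T.astype(float); c,n=np.cos(p[2]),np.sin(p[2])
    return np.stack([p[0]+c*x-n*y,p[1]+n*x+c*y,z],1)
def overlay(im,c,segs,crop,f,fn):
    x0,x1,y0,y1=crop
    a=cv2.resize(im[y0:y1,x0:x1],None,fx=f,fy=f,interpolation=cv2.INTER_CUBIC)[:,:,::-1].copy()
    for P in segs:
        u=((proj(c,P)-[x0,y0]+0.5)*f).astype(int)
        cv2.polylines(a,[u.reshape(-1,1,2)],False,(255,0,255),1)
    cv2.imwrite(fn,a)
def racksegs(p):
    S=[]
    for L in ([(-.078,.016,-.114),(-.078,.016,.114)],[(-.088,.016,-.126),(-.088,.016,.126)],[(.06,.03,-.126),(.06,.03,.126)],[(.078,.03,-.126),(.078,.03,.126)]): S.append(rackpt(p,L))
    for y in (-.126,-.114,-.006,.006,.114,.126): S.append(rackpt(p,[(-.078,.024,y),(.06,.024,y)]))
    # bar
    b=-.0025
    for h in (.014,.05): S.append(rackpt(p,[(b-.008,h,.025),(b+.008,h,.025),(b+.008,h,.095),(b-.008,h,.095),(b-.008,h,.025)]))
    S.append(rackpt(p,[(b-.075,.014,.01),(b-.075,.014,.11),(b+.0625,.014,.11),(b+.0625,.014,.01),(b-.075,.014,.01)]))
    return S
def framesegs(p):
    S=[]
    for a,b,z in ((.095,.07,.026),(.08,.055,.026),(.08,.055,.01),(.095,.07,0)):
        S.append(framept(p,[(-a,-b,z),(a,-b,z),(a,b,z),(-a,b,z),(-a,-b,z)]))
    return S
E
python3 - <<'E'
from h import *
np.set_printoptions(precision=4,suppress=True)
a=onz("top",(200+433/4,140+105/4),.13);b=onz("top",(200+770/4,140+128/4),.13)
print(a,b,np.linalg.norm(a-b)); d=a-b; yaw=np.arctan2(d[1],d[0])-np.pi/2; print(yaw)
P=(.5177,-.1635,yaw)
fr=[onz("top",(200+u/4,140+v/4),.026) for u,v in ((46,62),(219,50),(235,284),(60,298))]
fr=np.array(fr);print(fr,fr.mean(0)); e=(fr[0]+fr[1]-fr[2]-fr[3]); fy=np.arctan2(e[1],e[0]);print(fy)
F=(*fr.mean(0)[:2],fy)
import json;json.dump([P,F],open("pose.json","w"))
for c,cr,f in (("side",(250,370,120,240),6),("top",(295,405,160,245),7)):
    overlay(get_image(c),c,racksegs(P),cr,f,f"pics/ov1{c}.png")
for c,cr,f in (("side",(200,300,235,305),7),("top",(200,270,145,220),8)):
    overlay(get_image(c),c,framesegs(F),cr,f,f"pics/ovf1{c}.png")
E
```

```text
[ 0.6015 -0.0551  0.13  ] [ 0.5793 -0.3038  0.13  ] 0.24968858383817993
-0.08907566567652081
[[0.6679 0.2501 0.026 ]
 [0.6751 0.1116 0.026 ]
 [0.4856 0.1    0.026 ]
 [0.4769 0.2375 0.026 ]] [0.5764 0.1748 0.026 ]
0.06358951470966516
```

View pics/ov1side.png

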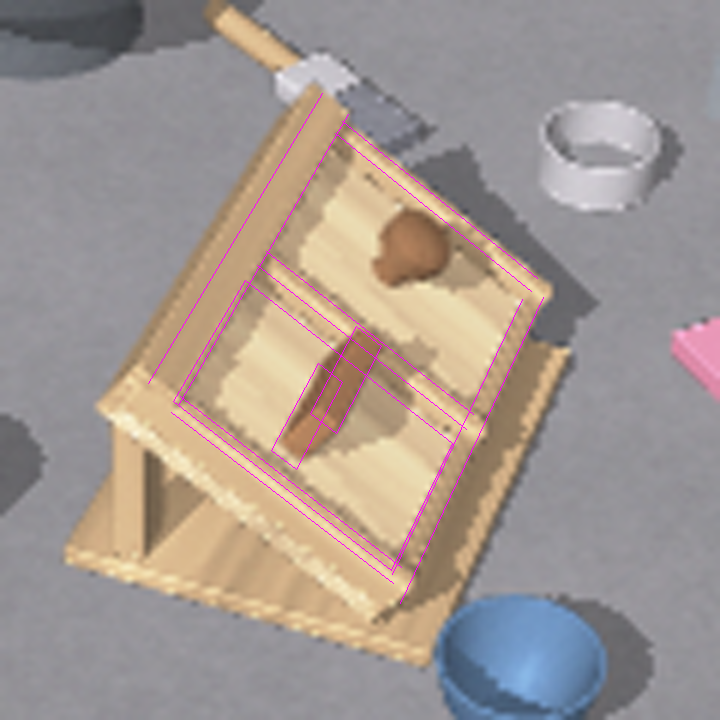

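View pics/ov1top.png

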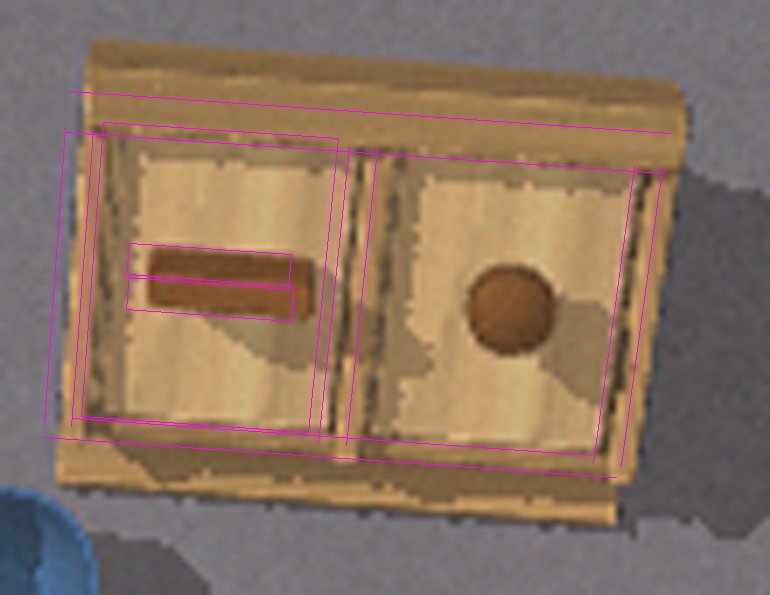

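View pics/ovf1side.png

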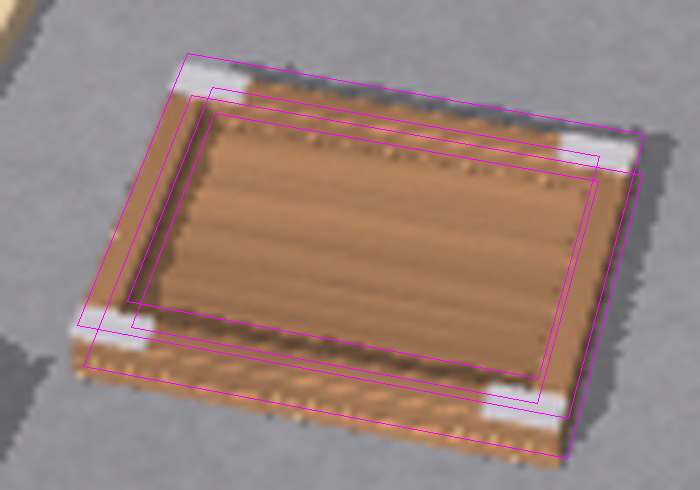

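View pics/ovf1top.png

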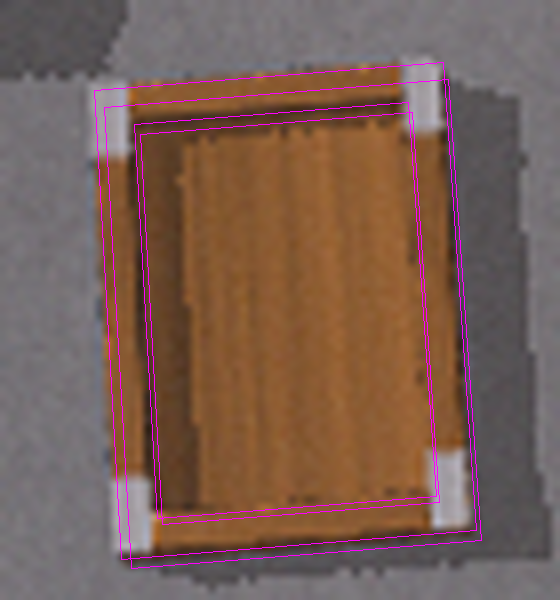

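```bash
cat > fit.py <<'E'
from h import *
from scipy.optimize import least_squares
import json
np.set_printoptions(precision=4,suppress=True)
P,F=json.load(open("pose.json"))
def px(crop,f,l): return np.array([(crop[0]+u/f-.5,crop[1]+v/f-.5) for u,v in l])
b=-.0025
T=[((b-.008,.05,.095),(150,305)),((b-.008,.05,.025),(313,318)),((b+.008,.05,.095),(150,277)),((-.088,.024,.006),(334,460)),((-.088,.024,-.006),(357,462))]
S=[((-.088,.024,-.006),(485,430)),((-.088,.024,-.126),(552,292)),((.06,.03,-.126),(350,112))]
tp=px((295,160),7,[t[1] for t in T]); sp=px((250,120),6,[t[1] for t in S])
def r(p): return np.r_[(proj("top",rackpt(p,[t[0] for t in T]))-tp).ravel(),(proj("side",rackpt(p,[t[0] for t in S]))-sp).ravel()]
o=least_squares(r,P,loss="soft_l1",x_scale=[.01,.01,.05]);P=o.x;print("rack",P);print(r(P).reshape(-1,2))
q=[(.095,.07,.026),(.095,-.07,.026),(-.095,-.07,.026),(-.095,.07,.026)]
ft=px((200,145),8,[(90,88),(440,58),(467,525),(118,550)]);fs=px((200,235),7,[(70,342),(180,60),(638,140),(563,430)])
def rf(p): return np.r_[(proj("top",framept(p,q))-ft).ravel(),(proj("side",framept(p,q))-fs).ravel()]
o=least_squares(rf,F,loss="soft_l1",x_scale=[.01,.01,.05]);F=o.x;print("frame",F);print(rf(F).reshape(-1,2))
json.dump([list(P),list(F)],open("pose.json","w"))
for c,cr,f in (("side",(250,370,120,240),6),("top",(295,405,160,245),7)):
    overlay(get_image(c),c,racksegs(P),cr,f,f"pics/ov2{c}.png")
for c,cr,f in (("side",(200,300,235,305),7),("top",(200,270,145,220),8)):
    overlay(get_image(c),c,framesegs(F),cr,f,f"pics/ovf2{c}.png")
a=cv2.imread("pics/ovf2side.png");bb=cv2.imread("pics/ovf2top.png")
H=max(a.shape[0],bb.shape[0]); m=np.hstack([cv2.copyMakeBorder(x,0,H-x.shape[0],0,0,cv2.BORDER_CONSTANT) for x in (a,bb)])
cv2.imwrite("pics/ovf2.png",cv2.resize(m,None,fx=.63,fy=.63))
E
python3 fit.py
```

```text
rack [ 0.5189 -0.171  -0.0948]
[[-0.9323  0.0512]
 [-0.6212 -0.0183]
 [-0.496  -0.9417]
 [-0.2455  0.1635]
 [ 0.3822  0.1784]
 [ 0.6007 -2.0872]
 [ 0.1906 -1.7362]
 [ 0.1566 -0.8868]]
frame [0.5781 0.1783 0.0641]
[[-0.5127 -0.1356]
 [-0.6598  0.0709]
 [ 0.1403  0.1944]
 [-0.6899  0.6811]
 [-0.0055 -1.4225]
 [ 0.0243 -0.1034]
 [-0.0548 -0.0623]
 [-0.1833 -0.7991]]
```

View pics/ov2side.png

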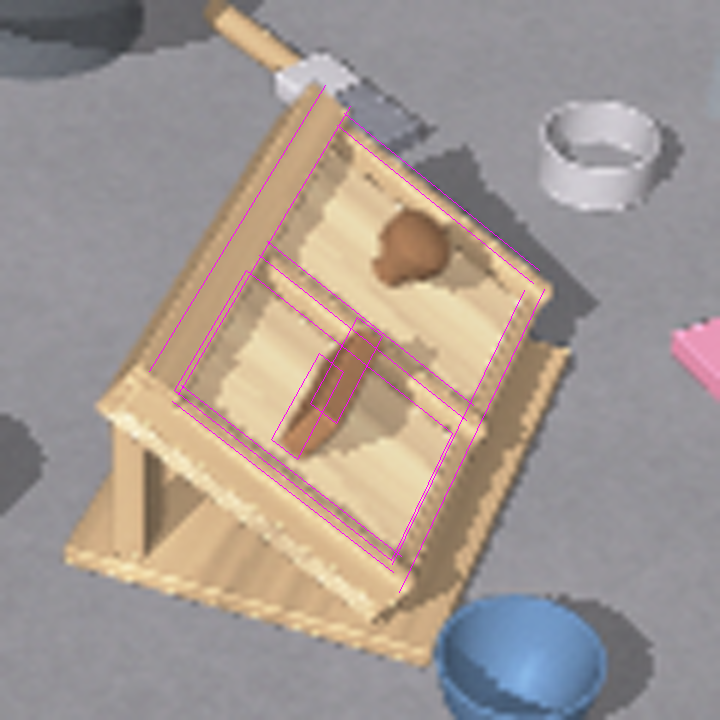

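View pics/ov2top.png

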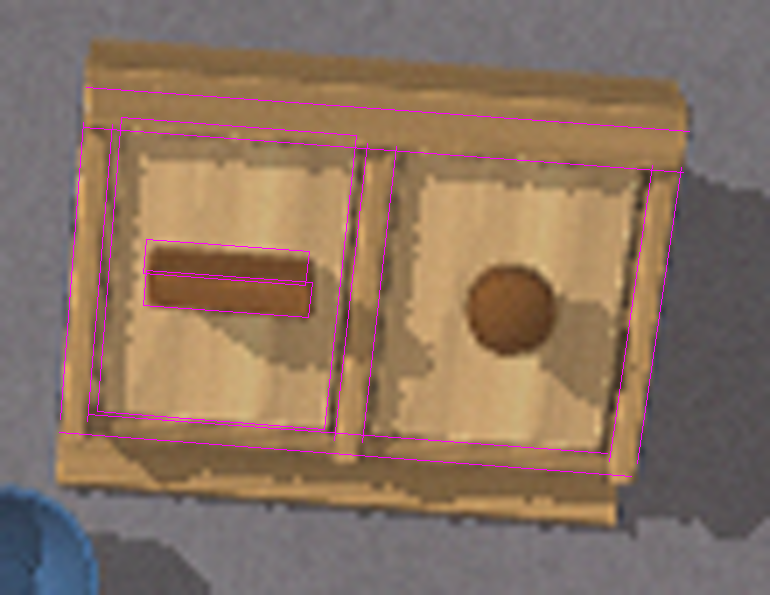

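View pics/ovf2.png

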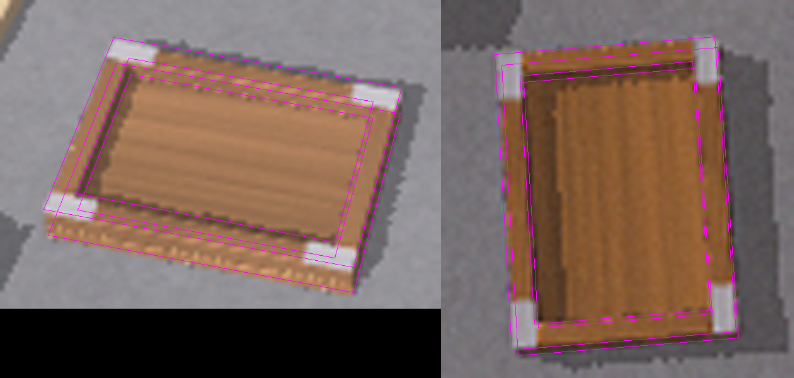

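Rack and frame fits agree to about 1–2 px in both views. Things that could be mistaken for the target, in the top view:
- **(328,200):** wooden plate with a straight bar in the rack's +y bay. This is the one I want.
- **(388,280):** pink plate with a bar, not meant.
- **(368,204):** knob plate.

The close crop confirms the first: plain wood, straight bar, under the keeper. The plan is to grip the bar by its ends, with the jaws along rack y, so the plate can pivot to level against the keeper.

```bash
cat >> h.py <<'E'
import json
def goal(tcp,yaw):
    """shift in tool axes + turn about tool y so that TCP->tcp and tool x along world dir yaw (mod pi)"""
    s=readout.sense(); Rm=R.from_quat(s["tcp_rot"]).as_matrix()
    d=Rm.T@(np.asarray(tcp)-s["tcp_pos"])
    cur=np.arctan2(Rm[1,0],Rm[0,0]); t=(yaw-cur+np.pi/2)%np.pi-np.pi/2
    sg=Rm[2,1] # tool y vs world z : down -> -1
    return d,t*np.sign(sg),s
E
python3 - <<'E'
from h import *
np.set_printoptions(precision=4,suppress=True)
P,F=json.load(open("pose.json"))
s=readout.sense();print(s["time_s"]);print(R.from_quat(s["tcp_rot"]).as_matrix())
P[0]-=.001; P[1]-=.0005; json.dump([P,F],open("pose.json","w"))
g=rackpt(P,[(-.0025,.041,.06)])[0]; print("grasp",g)
t=g-[0,0,.027]
print("above", goal(t+[0,0,.10],P[2]+np.pi/2)[:2]); print("at",goal(t,P[2]+np.pi/2)[:2])
for l in ("bowl","mug"):
    for c in("side","top"):
        print(l,c,finder.find_in(c,l)[:2])
E
```

```text
1.3
[[ 0.3209  0.      0.9471]
 [-0.9471 -0.      0.3209]
 [ 0.     -1.      0.    ]]
grasp [ 0.4998 -0.1095  0.1114]
above (array([-0.3609,  0.0469,  0.4382]), np.float64(0.4215593304799832))
at (array([-0.3609,  0.1469,  0.4382]), np.float64(0.4215593304799832))
bowl side [{'at': [337.0, 232.1], 'conf': 0.86}]
bowl top [{'at': [297.0, 244.7], 'conf': 0.76}]
mug side [{'at': [221.9, 207.2], 'conf': 0.94}]
mug top [{'at': [287.0, 132.8], 'conf': 0.65}, {'at': [368.0, 204.3], 'conf': 0.48}]
```

>>> step_arm:
  motion:
    - [-0.03, 0, 0.035, 0.08, 100]
    - [-0.06, 0, 0.07, 0.16, 95]
    - [-0.09, 0, 0.11, 0.24, 93]
    - [-0.12, 0, 0.15, 0.32, 93]
    - [-0.15, 0, 0.18, 0.42, 93]

```text
time_s: 2.0
tcp_pos: [0.3241, -0.3903, 0.2315]
tcp_rot: [0.475, -0.523, 0.524, -0.475]
force: [0.1, 0.1, -0.1]
grip_width: 0.0796
```

```bash
cat > st.py <<'E'
from h import *
np.set_printoptions(precision=4,suppress=True)
P,F=json.load(open("pose.json"))
g=rackpt(P,[(-.0025,.041,.06)])[0]; t=g-[0,0,.027]
d,y,s=goal(t,P[2]+np.pi/2)
print("t",s["time_s"],"tcp",s["tcp_pos"],"to grasp",d,"turn",y,"w",s["grip_width"],"F",s["force"])
E
python3 st.py
```

```text
t 2.0 tcp [ 0.3241 -0.3903  0.2315] to grasp [-0.2964  0.1471  0.1477] turn -0.0016689600216253098 w 0.07957017703911334 F [ 0.1422  0.0842 -0.1399]
```

>>> step_arm:
  motion:
    - [-0.045, 0, 0.022, 0, 92]
    - [-0.09, 0, 0.045, 0, 92]
    - [-0.135, 0, 0.067, 0, 92]
    - [-0.18, 0, 0.09, 0, 92]
    - [-0.225, 0, 0.112, 0, 92]

```text
time_s: 2.5
tcp_pos: [0.4564, -0.1784, 0.2319]
tcp_rot: [0.475, -0.523, 0.524, -0.476]
force: [1.2, -0.4, 0.1]
grip_width: 0.0788
```

```bash
python3 st.py
```

```text
t 2.5 tcp [ 0.4564 -0.1784  0.2319] to grasp [-0.0729  0.1475  0.0363] turn -0.0018646938859365747 w 0.07876321878878498 F [ 1.2141 -0.4368  0.0658]
```

>>> step_arm:
  motion:
    - [-0.04, 0.02, 0.02, 0, 92]
    - [-0.073, 0.05, 0.036, 0, 92]
    - [-0.073, 0.08, 0.036, 0, 92]
    - [-0.073, 0.1, 0.036, 0, 92]
    - [-0.073, 0.1, 0.036, 0, 92]

```text
time_s: 3.0
tcp_pos: [0.4967, -0.1077, 0.1288]
tcp_rot: [-0.476, 0.525, -0.522, 0.475]
force: [-1.3, -0.1, -0.8]
grip_width: 0.0785
```

```bash
python3 st.py; python3 - <<'E'
from h import *
for c,cr,f in (("side",(250,370,110,220),6),("top",(290,400,160,245),7)):
    overlay(get_image(c),c,[],cr,f,f"pics/g1{c}.png")
E
```

```text
t 3.0 tcp [ 0.4967 -0.1077  0.1288] to grasp [0.0015 0.0444 0.0035] turn -0.0007265362249864182 w 0.07854863828870419 F [-1.2832 -0.0555 -0.796 ]
```

View pics/g1side.png

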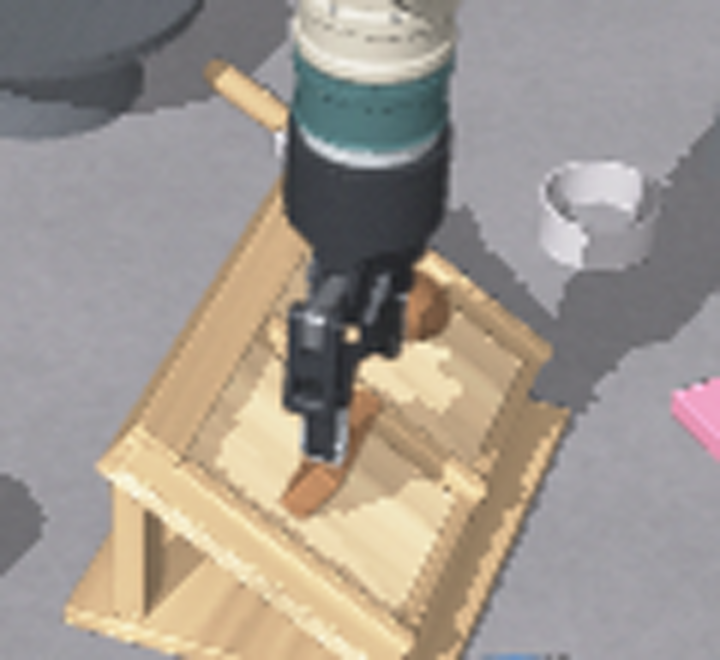

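View pics/g1top.png

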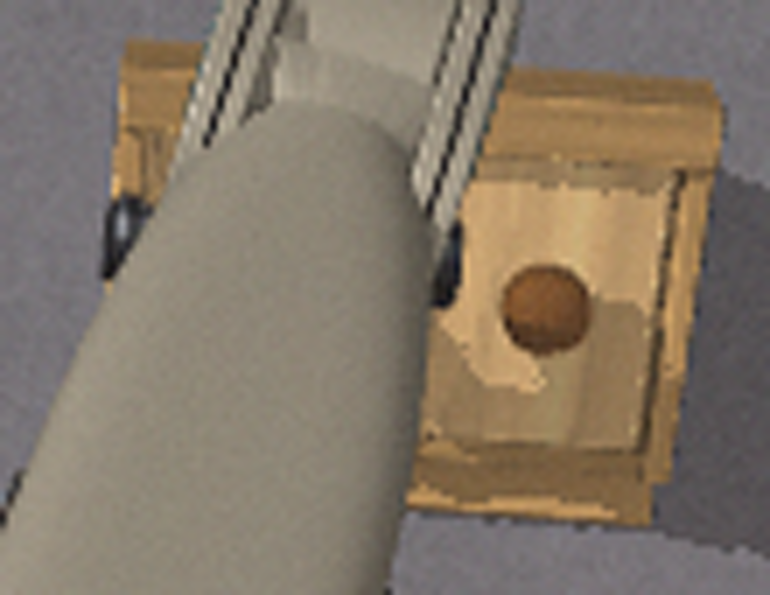

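The side view shows the near (+y) finger over the bar's near end, tip at crop (325,458), which is px (304,186). In the top view the fingers straddle the bay, with the knob clear. I'll check the side camera against the known TCP.

```bash
python3 - <<'E'
from h import *
np.set_printoptions(precision=4,suppress=True)
s=readout.sense();Rm=R.from_quat(s["tcp_rot"]).as_matrix();j=Rm[:,0]*np.sign(Rm[1,0])
P,F=json.load(open("pose.json"))
tip=s["tcp_pos"]+[0,0,.010]
for k in (.039,.053):
  for w in (-.011,.011):
    q=tip+j*k+Rm[:,2]*w; print(k,w,(proj("side",q)[0]-[250,110]+.5)*6)
b=-.0025
print("bar top corners",(proj("side",rackpt(P,[(b-.008,.05,.095),(b+.008,.05,.095),(b+.008,.05,.025),(b-.008,.05,.025)]))-[250,110]+.5)*6)
overlay(get_image("side"),"side",racksegs(P),(250,370,110,220),6,"pics/g2.png")
E
```

```text
0.039 -0.011 [338.0769 446.3972]
0.039 0.011 [294.9739 434.7371]
0.053 -0.011 [328.2779 464.5035]
0.053 0.011 [284.916  452.6916]
bar top corners [[338.5331 483.1759]
 [313.0435 463.1382]
 [360.0193 376.8421]
 [384.5871 396.3803]]
```

View pics/g2.png

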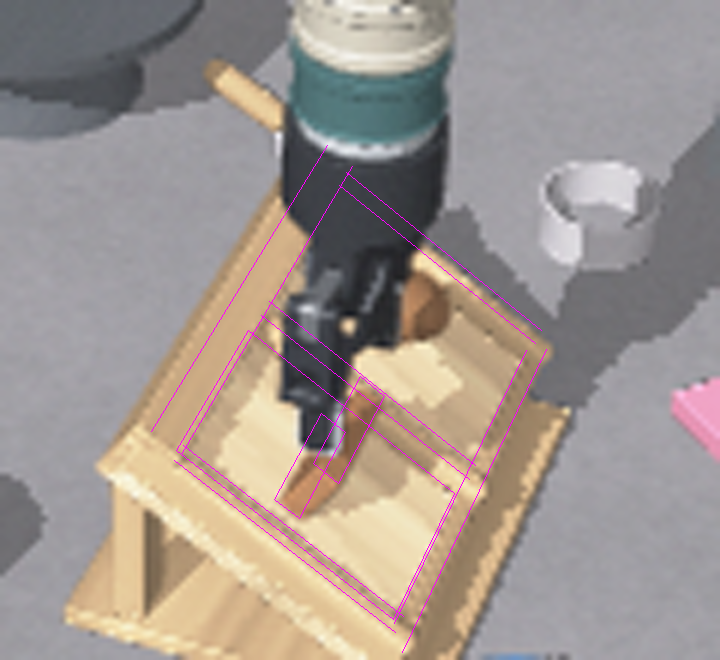

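```bash
python3 st.py
```

```text
t 3.15 tcp [ 0.5002 -0.1097  0.1331] to grasp [-0.0002  0.0487 -0.0006] turn -0.0022268912317278122 w 0.07887612653639729 F [-0.0998 -0.3401 -0.0589]
```

>>> step_arm:
  motion:
    - [0, 0.012, 0, 0, 92]
    - [0, 0.024, 0, 0, 92]
    - [0, 0.034, 0, 0, 92]
    - [0, 0.042, 0, 0, 92]
    - [0, 0.042, 0, 0, 92]

```text
time_s: 3.65
tcp_pos: [0.4989, -0.1094, 0.0893]
tcp_rot: [0.475, -0.524, 0.524, -0.475]
force: [0.7, 0.3, -0.0]
grip_width: 0.079
```

```bash
python3 st.py; python3 - <<'E'
from h import *
for c,cr,f in (("side",(250,370,120,220),6),):
    overlay(get_image(c),c,[],cr,f,f"pics/g3{c}.png")
E
```

```text
t 3.65 tcp [ 0.4989 -0.1094  0.0893] to grasp [0.     0.0049 0.0009] turn -0.0023847421493687904 w 0.07898216686959647 F [ 0.6804  0.3463 -0.0083]
```

View pics/g3side.png

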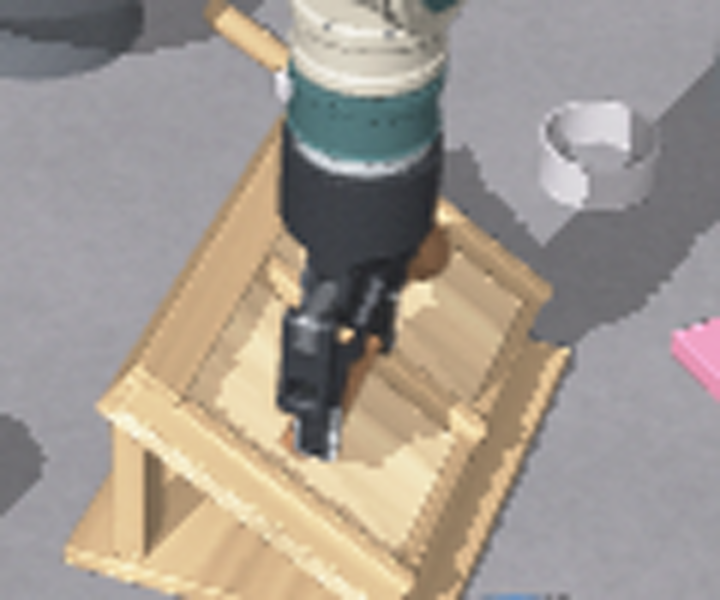

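The near finger covers the bar's near end, tip at crop (318,458), with part of the bar's foot showing at (288,440). There's no contact force. I'll go down the last 4 mm and close.

>>> step_arm:
  motion:
    - [0, 0.004, 0.001, 0, 92]
    - [0, 0.004, 0.001, 0, 80]
    - [0, 0.004, 0.001, 0, 70]
    - [0, 0.004, 0.001, 0, 70]
    - [0, 0.004, 0.001, 0, 70]
  force: 30

```text
time_s: 4.2
tcp_pos: [0.5005, -0.1097, 0.0861]
tcp_rot: [0.475, -0.523, 0.524, -0.475]
force: [1.2, -0.2, -1.8]
grip_width: 0.0694
```

```bash
python3 st.py
```

```text
t 4.2 tcp [ 0.5005 -0.1097  0.0861] to grasp [-0.0001  0.0016 -0.0007] turn -0.002372003413026569 w 0.069360513246456 F [ 1.1759 -0.2194 -1.8184]
```

>>> step_arm:
  motion:
    - [0, -0.002, 0, 0, 50]
    - [0, -0.006, 0, 0, 50]
    - [0, -0.01, 0, 0, 50]
    - [0, -0.015, 0, 0, 50]
    - [0, -0.018, 0, 0, 50]

```text
time_s: 4.7
tcp_pos: [0.4999, -0.1095, 0.1039]
tcp_rot: [0.475, -0.523, 0.524, -0.475]
force: [1.1, -0.1, -7.9]
grip_width: 0.0693
```

```bash
python3 st.py; python3 - <<'E'
from h import *
for c,cr,f in (("side",(250,370,120,220),6),):
    overlay(get_image(c),c,[],cr,f,f"pics/g4{c}.png")
E
```

```text
t 4.7 tcp [ 0.4999 -0.1095  0.1039] to grasp [ 0.      0.0194 -0.0001] turn -0.0022989705493179358 w 0.06927642765465336 F [ 1.0649 -0.0876 -7.9124]
```

View pics/g4side.png

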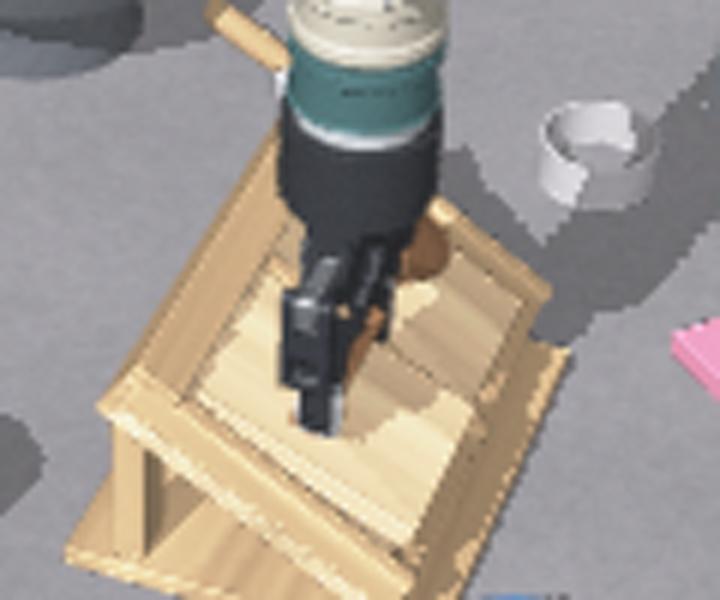

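The plate's lower end has risen above the lip, its edge near crop (412,535), and the keeper is pushing about 5 N down, so the plate pivots as intended. I'll keep lifting.

>>> step_arm:
  motion:
    - [0, -0.004, 0, 0, 50]
    - [0, -0.008, 0, 0, 50]
    - [0, -0.012, 0, 0, 50]
    - [0, -0.016, 0, 0, 50]
    - [0, -0.018, 0, 0, 50]

```text
time_s: 5.25
tcp_pos: [0.5021, -0.1097, 0.1232]
tcp_rot: [0.474, -0.522, 0.525, -0.476]
force: [7.0, -0.8, -9.3]
grip_width: 0.0693
```

```bash
python3 st.py; python3 - <<'E'
from h import *
for c,cr,f in (("side",(250,370,120,220),6),):
    overlay(get_image(c),c,[],cr,f,f"pics/g5{c}.png")
E
```

```text
t 5.25 tcp [ 0.5021 -0.1097  0.1232] to grasp [-0.      0.0388 -0.0024] turn -0.0021063822737446003 w 0.06927778359364482 F [ 6.968  -0.7979 -9.2827]
```

View pics/g5side.png

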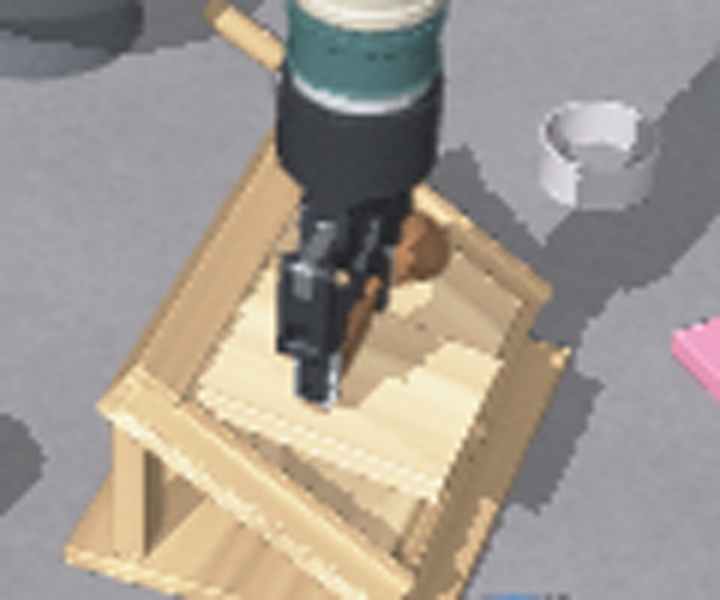

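```bash
cat >> h.py <<'E'
def platepts(Pw,yaw,th,q,e=0.,hp=.041):
    """world points of plate coords q given grip point Pw (at plate coords (e,0,hp)), plate x yaw, pitch th (x end up)"""
    q=np.atleast_2d(q)-[e,0,hp]
    return Pw+R.from_euler("ZY",[yaw,-th]).apply(q)
def platesegs(Pw,yaw,th,e=0.,hp=.041):
    S=[]
    for z in (0,.014): S.append(platepts(Pw,yaw,th,[(-.075,-.05,z),(.075,-.05,z),(.075,.05,z),(-.075,.05,z),(-.075,-.05,z)],e,hp))
    for z in (.014,.05): S.append(platepts(Pw,yaw,th,[(-.008,-.035,z),(.008,-.035,z),(.008,.035,z),(-.008,.035,z),(-.008,-.035,z)],e,hp))
    return S
E
python3 - <<'E'
from h import *
P,F=json.load(open("pose.json"))
s=readout.sense(); Pw=s["tcp_pos"]+[0,0,.027]
im=get_image("side"); ims=[]
for d in (0,10):
    overlay(im,"side",platesegs(Pw,P[2],np.radians(d)),(250,370,130,215),4,f"pics/x.png"); ims.append(cv2.imread("pics/x.png"))
cv2.imwrite("pics/g6.png",np.vstack(ims)[:, :])
E
```

```text
(no output)
```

View pics/g6.png

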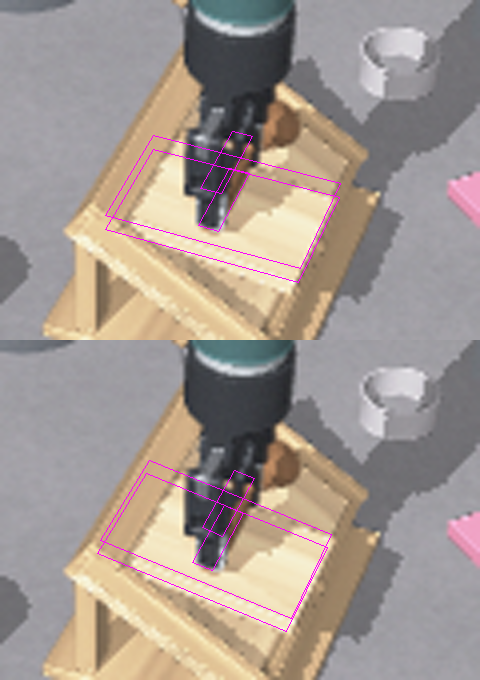

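>>> step_arm:
  motion:
    - [0, -0.003, -0.001, 0, 50]
    - [0, -0.006, -0.002, 0, 50]
    - [0, -0.009, -0.002, 0, 50]
    - [0, -0.009, -0.003, 0, 50]

```text
time_s: 5.75
tcp_pos: [0.5, -0.1096, 0.1328]
tcp_rot: [0.474, -0.522, 0.526, -0.477]
force: [4.6, -1.1, -7.8]
grip_width: 0.0689
```

```bash
python3 st.py; python3 - <<'E'
from h import *
P,F=json.load(open("pose.json"))
s=readout.sense(); Pw=s["tcp_pos"]+[0,0,.027]
im=get_image("side"); ims=[]
for d in (0,6):
    overlay(im,"side",platesegs(Pw,P[2],np.radians(d)),(250,370,130,205),5,f"pics/x.png"); ims.append(cv2.imread("pics/x.png")[:, :])
overlay(im,"side",[],(250,370,130,205),5,f"pics/x.png"); ims.append(cv2.imread("pics/x.png"))
m=np.vstack(ims); cv2.imwrite("pics/g7.png",cv2.resize(m,None,fx=.53,fy=.53))
E
```

```text
t 5.75 tcp [ 0.5    -0.1096  0.1328] to grasp [-0.0001  0.0484 -0.0005] turn -0.0020071789129190165 w 0.06887478859360997 F [ 4.6    -1.0942 -7.7759]
```

View pics/g7.png

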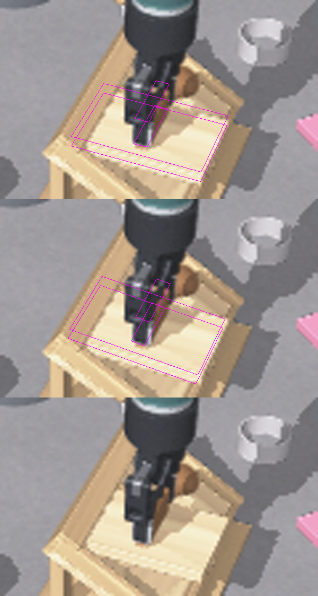

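The plate is now nearly level, lower end well above the lip and upper end still under the keeper. I'll draw it out toward −x.

>>> step_arm:
  motion:
    - [0, 0, -0.008, 0, 50]
    - [0, 0, -0.017, 0, 50]
    - [0, 0, -0.026, 0, 50]
    - [0, 0, -0.035, 0, 50]
    - [0, 0, -0.035, 0, 50]

```text
time_s: 6.3
tcp_pos: [0.4626, -0.1057, 0.1326]
tcp_rot: [0.474, -0.522, 0.525, -0.476]
force: [1.0, 0.1, -2.8]
grip_width: 0.0693
```

```bash
python3 st.py; python3 - <<'E'
from h import *
P,F=json.load(open("pose.json"))
s=readout.sense(); Pw=s["tcp_pos"]+[0,0,.027]
im=get_image("side")
overlay(im,"side",platesegs(Pw,P[2],0),(250,370,130,215),6,f"pics/g8.png")
E
```

```text
t 6.3 tcp [ 0.4626 -0.1057  0.1326] to grasp [0.0002 0.0483 0.0372] turn -0.002417747818393323 w 0.0692790966670845 F [ 0.9607  0.0927 -2.7788]
```

View pics/g8.png

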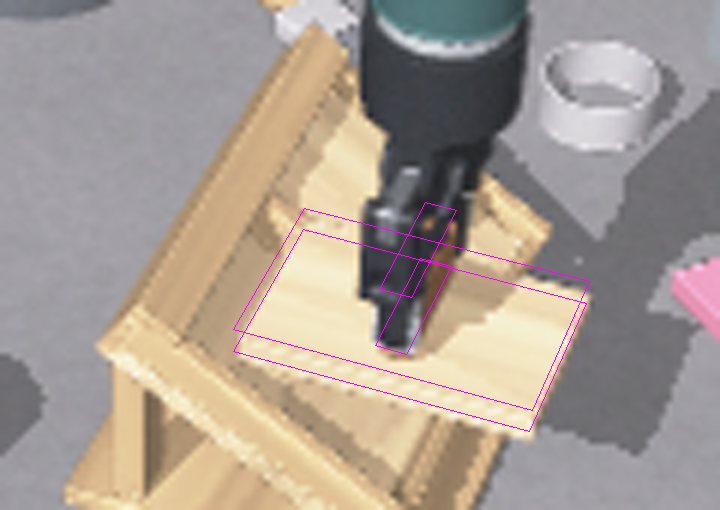

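The plate is free of the rack: only its weight (−2.8 N) shows on the force reading, it is nearly level, and its upper end is at crop (240,350), clear of the keeper. I'll lift it and carry it to the frame.

>>> step_arm:
  motion:
    - [0, -0.012, 0, 0, 50]
    - [0, -0.027, 0, 0, 50]
    - [0, -0.042, 0, 0, 50]
    - [0, -0.055, 0, 0, 50]
    - [0, -0.055, 0, 0, 50]

```text
time_s: 6.85
tcp_pos: [0.4656, -0.1067, 0.1907]
tcp_rot: [0.473, -0.52, 0.527, -0.477]
force: [0.9, 0.3, -1.8]
grip_width: 0.0689
```

```bash
cat > sf.py <<'E'
from h import *
np.set_printoptions(precision=4,suppress=True)
P,F=json.load(open("pose.json"))
d,y,s=goal([F[0],F[1],.010+.041-.027],F[2]+np.pi/2)
print("t",s["time_s"],"tcp",s["tcp_pos"],"to place",d,"turn",y,"w",s["grip_width"],"F",s["force"])
E
python3 sf.py
```

```text
t 6.85 tcp [ 0.4656 -0.1067  0.1907] to place [-0.2949  0.1671  0.0825] turn -0.1612637786409188 w 0.06886575486686455 F [ 0.8679  0.3469 -1.7923]
```

>>> step_arm:
  motion:
    - [-0.015, 0, 0, 0, 50]
    - [-0.045, 0, 0.01, -0.03, 50]
    - [-0.08, 0, 0.02, -0.06, 50]
    - [-0.115, 0, 0.03, -0.09, 50]
    - [-0.15, 0, 0.04, -0.12, 50]

```text
time_s: 7.35
tcp_pos: [0.5201, 0.04, 0.1904]
tcp_rot: [-0.504, 0.491, -0.497, 0.508]
force: [0.8, -0.3, -1.6]
grip_width: 0.0693
```

```bash
python3 sf.py
```

```text
t 7.35 tcp [0.5201 0.04   0.1904] to place [-0.1374  0.1665  0.0596] turn -0.04037814751328028 w 0.06925416660247218 F [ 0.815  -0.3451 -1.615 ]
```

>>> step_arm:
  motion:
    - [-0.035, 0, 0.015, -0.02, 50]
    - [-0.07, 0, 0.03, -0.04, 50]
    - [-0.105, 0.02, 0.045, -0.04, 50]
    - [-0.13, 0.04, 0.057, -0.04, 50]
    - [-0.137, 0.06, 0.06, -0.04, 50]

```text
time_s: 7.85
tcp_pos: [0.5834, 0.1445, 0.1297]
tcp_rot: [-0.522, 0.471, -0.464, 0.539]
force: [-0.6, 0.4, -1.8]
grip_width: 0.0692
```

>>> step_arm:
  motion:
    - [0, 0.005, 0, 0, 50]
    - [0, 0.005, 0, 0, 50]

```text
time_s: 8.05
tcp_pos: [0.5821, 0.1446, 0.123]
tcp_rot: [-0.523, 0.472, -0.463, 0.538]
force: [0.2, 0.2, -1.6]
grip_width: 0.0693
```

```bash
python3 sf.py; python3 - <<'E'
from h import *
P,F=json.load(open("pose.json"))
for c,cr,f in (("side",(190,320,200,310),6),("top",(190,290,130,225),7)):
    im=get_image(c); s=readout.sense(); Pw=s["tcp_pos"]+[0,0,.027]
    overlay(im,c,platesegs(Pw,F[2],0)+framesegs(F)[:1],cr,f,f"pics/p1{c}.png")
E
```

```text
t 8.05 tcp [0.5821 0.1446 0.123 ] to place [-0.0316  0.0998 -0.0005] turn 0.061244187021648244 w 0.0693493036379911 F [ 0.217   0.1949 -1.5849]
```

View pics/p1side.png

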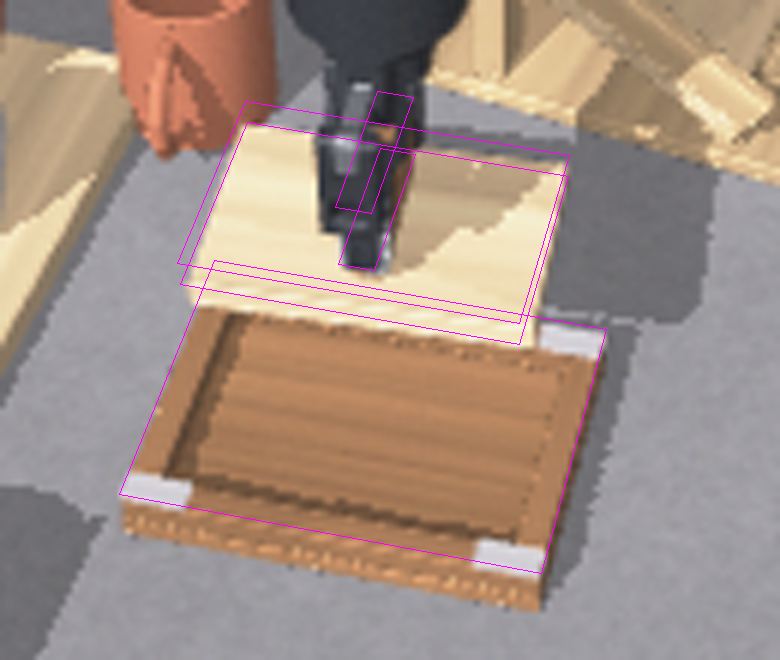

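View pics/p1top.png

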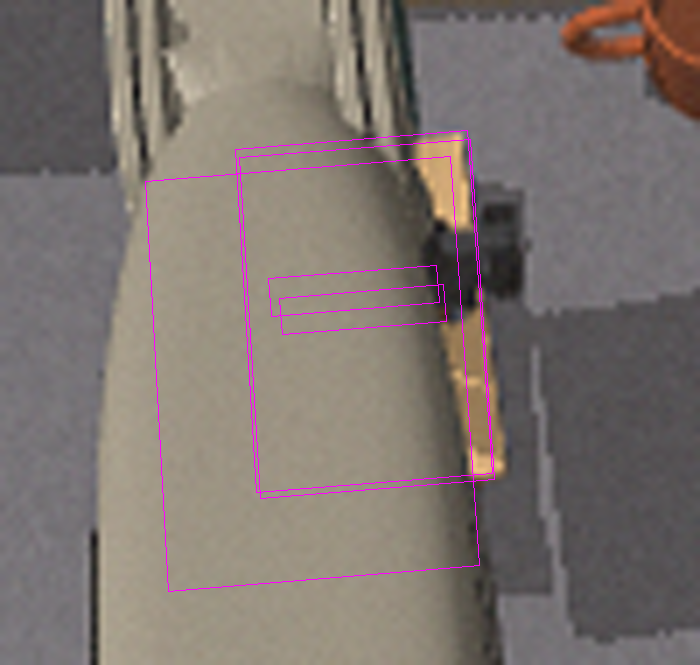

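```bash
python3 - <<'E'
from h import *
np.set_printoptions(precision=4,suppress=True)
s=readout.sense();print(s["joint_positions"],s["qvel"]);print(R.from_quat(s["tcp_rot"]).as_matrix(),s["tcp_pos"])
E
```

```text
[ 0.1238  0.3001 -0.2289  1.0305  0.0231  3.1408] [-0.0046 -0.0157  0.0115 -0.0039 -0.0001  0.0012]
[[ 0.1245  0.0083  0.9922]
 [-0.992   0.0244  0.1242]
 [-0.0231 -0.9997  0.0113]] [0.5835 0.1444 0.1252]
```

Joint 6 has hit its +3.14 limit, which is why the turn and shift stalled. Since the plate may lie either way round, I'll raise it and turn it back half a turn, which brings j6 to about 0.24.

>>> step_arm:
  motion:
    - [0, -0.02, 0, -0.06, 50]
    - [0, -0.04, 0, -0.18, 50]
    - [0, -0.055, 0, -0.31, 50]
    - [0, -0.06, 0, -0.45, 50]
    - [0, -0.06, 0, -0.59, 50]

```text
time_s: 8.65
tcp_pos: [0.5847, 0.1426, 0.1888]
tcp_rot: [-0.634, 0.291, -0.293, 0.654]
force: [0.2, -0.2, -1.6]
grip_width: 0.0693
```

```bash
cat >> sf.py <<'E'
Rm=R.from_quat(s["tcp_rot"]).as_matrix(); print("j",s["joint_positions"],"tooly",Rm[:,1],"xyaw",np.arctan2(Rm[1,0],Rm[0,0]))
E
python3 sf.py
```

```text
t 8.65 tcp [0.5847 0.1426 0.1888] to place [-0.0296  0.1655  0.0141] turn 0.6557269732753648 w 0.06926924991873658 F [ 0.199  -0.2085 -1.5796]
j [ 0.1206  0.2479 -0.1555  1.1504  0.023   2.5427] tooly [ 0.0141  0.0249 -0.9996] xyaw -0.8509550833532278
```

>>> step_arm:
  motion:
    - [0, 0, 0, -0.14, 50]
    - [0, 0, 0, -0.28, 50]
    - [0, 0, 0, -0.42, 50]
    - [0, 0, 0, -0.56, 50]
    - [0, 0, 0, -0.7, 50]

```text
time_s: 9.15
tcp_pos: [0.5852, 0.1421, 0.1907]
tcp_rot: [-0.696, 0.046, -0.057, 0.714]
force: [-0.1, -0.0, -1.8]
grip_width: 0.069
```

>>> step_arm:
  motion:
    - [0, 0, 0, -0.14, 50]
    - [0, 0, 0, -0.28, 50]
    - [0, 0, 0, -0.42, 50]
    - [0, 0, 0, -0.56, 50]
    - [0, 0, 0, -0.7, 50]

```text
time_s: 9.65
tcp_pos: [0.5857, 0.1416, 0.1925]
tcp_rot: [-0.673, -0.204, 0.186, 0.686]
force: [0.8, 0.7, -2.1]
grip_width: 0.0691
```

```bash
python3 sf.py
```

```text
t 9.65 tcp [0.5857 0.1416 0.1925] to place [0.008  0.1692 0.0332] turn -1.0762864396799339 w 0.06913736180770029 F [ 0.7809  0.7162 -2.0603]
j [ 0.1189  0.2431 -0.1536  1.1518  0.0228  1.1312] tooly [ 0.0194  0.0253 -0.9995] xyaw 0.5586241572812669
```

>>> step_arm:
  motion:
    - [0, 0, 0, -0.14, 50]
    - [0, 0, 0, -0.28, 50]
    - [0.002, 0, 0.01, -0.42, 50]
    - [0.005, 0, 0.02, -0.56, 50]
    - [0.008, 0, 0.03, -0.7, 50]

```text
time_s: 10.15
tcp_pos: [0.5769, 0.171, 0.1949]
tcp_rot: [-0.568, -0.429, 0.406, 0.573]
force: [-0.3, 0.1, -2.6]
grip_width: 0.0693
```

```bash
python3 sf.py
```

```text
t 10.15 tcp [0.5769 0.171  0.1949] to place [0.0019 0.1711 0.0033] turn -0.3712715645688527 w 0.06933370961638455 F [-0.2855  0.0746 -2.5868]
j [ 0.1704  0.2377 -0.1553  1.1517  0.0215  0.478 ] tooly [ 0.0221  0.0256 -0.9994] xyaw 1.2636390323923479
```

>>> step_arm:
  motion:
    - [0.002, 0.01, 0.003, -0.12, 50]
    - [0.002, 0.03, 0.003, -0.25, 50]
    - [0.002, 0.055, 0.003, -0.371, 50]
    - [0.002, 0.075, 0.003, -0.371, 50]
    - [0.002, 0.075, 0.003, -0.371, 50]

```text
time_s: 10.65
tcp_pos: [0.5741, 0.1749, 0.1182]
tcp_rot: [0.483, 0.526, -0.505, -0.485]
force: [-1.0, 0.4, -2.2]
grip_width: 0.0691
```

```bash
python3 sf.py; python3 - <<'E'
from h import *
P,F=json.load(open("pose.json"))
for c,cr,f in (("side",(190,310,205,310),6),("top",(190,290,130,225),7)):
    im=get_image(c); s=readout.sense(); Rm=R.from_quat(s["tcp_rot"]).as_matrix()
    Pw=s["tcp_pos"]-.027*Rm[:,1]
    y=np.arctan2(Rm[1,0],Rm[0,0])-np.pi/2
    overlay(im,c,platesegs(Pw,y+np.pi,0),cr,f,f"pics/p2{c}.png")
E
```

```text
t 10.65 tcp [0.5741 0.1749 0.1182] to place [ 0.0009  0.0943 -0.0024] turn -0.001134648104735625 w 0.0690772257592921 F [-1.0337  0.4243 -2.1833]
j [ 0.1777  0.2983 -0.2478  1.003   0.0211  0.1152] tooly [ 0.0176  0.0246 -0.9995] xyaw 1.633775948856465
```

View pics/p2side.png

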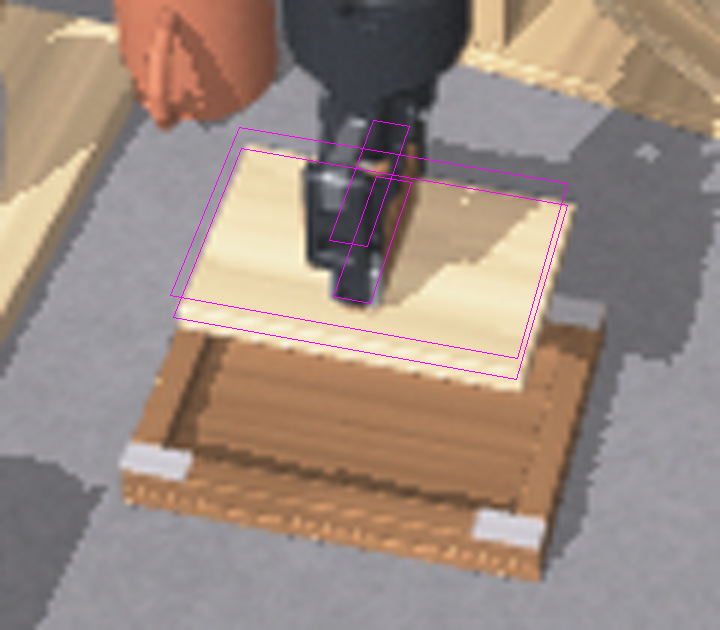

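View pics/p2top.png

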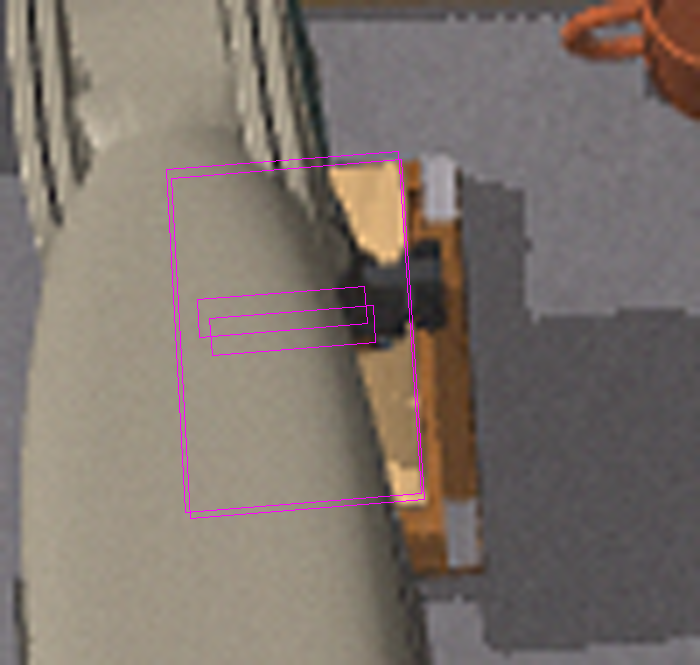

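The plate sits over the frame, level to within about 2°, roughly 2–3 mm toward −x and 3–4 mm lower than my model assumed. I'll correct for that and descend part way.

>>> step_arm:
  motion:
    - [0.001, 0.015, -0.003, 0, 50]
    - [0.001, 0.03, -0.005, 0, 50]
    - [0.001, 0.045, -0.005, 0, 50]
    - [0.001, 0.055, -0.005, 0, 50]
    - [0.001, 0.055, -0.005, 0, 50]

```text
time_s: 11.25
tcp_pos: [0.5806, 0.1778, 0.0635]
tcp_rot: [0.483, 0.526, -0.505, -0.485]
force: [-0.7, -0.1, -1.9]
grip_width: 0.0693
```

```bash
python3 sf.py; cat > ov.py <<'E'
from h import *
import sys
n=sys.argv[1]
P,F=json.load(open("pose.json"))
for c,cr,f in (("side",(190,310,205,310),6),("top",(200,290,135,225),7)):
    im=get_image(c); s=readout.sense(); Rm=R.from_quat(s["tcp_rot"]).as_matrix()
    Pw=s["tcp_pos"]-.027*Rm[:,1]
    y=np.arctan2(Rm[1,0],Rm[0,0])-np.pi/2
    overlay(im,c,platesegs(Pw,y+np.pi,0,e=-.0025,hp=.0445)[:2]+framesegs(F)[:2],cr,f,f"pics/{n}{c}.png")
E
python3 ov.py p3
```

```text
t 11.25 tcp [0.5806 0.1778 0.0635] to place [-0.0003  0.0395  0.0032] turn -0.0010267419159408764 w 0.06932304663626561 F [-0.6906 -0.06   -1.919 ]
j [ 0.1806  0.3646 -0.2854  0.8987  0.0211  0.1179] tooly [ 0.0179  0.0247 -0.9995] xyaw 1.6338838550452597
```

View pics/p3side.png

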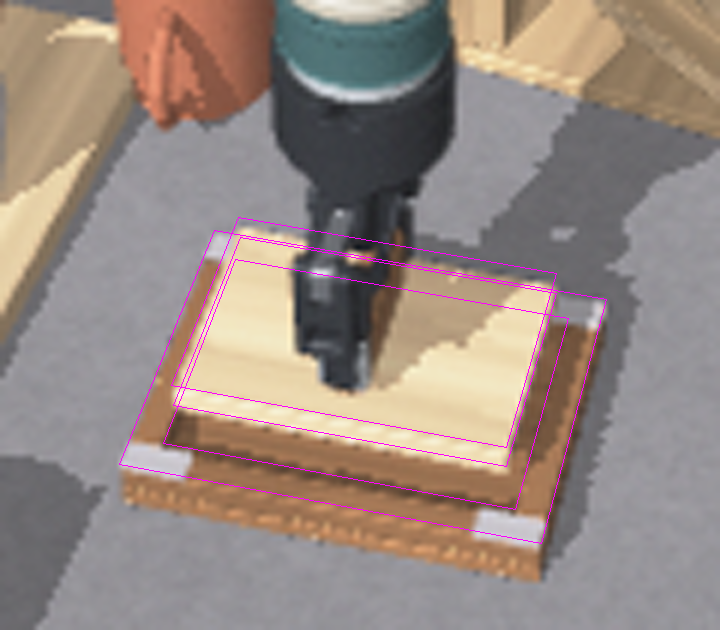

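View pics/p3top.png

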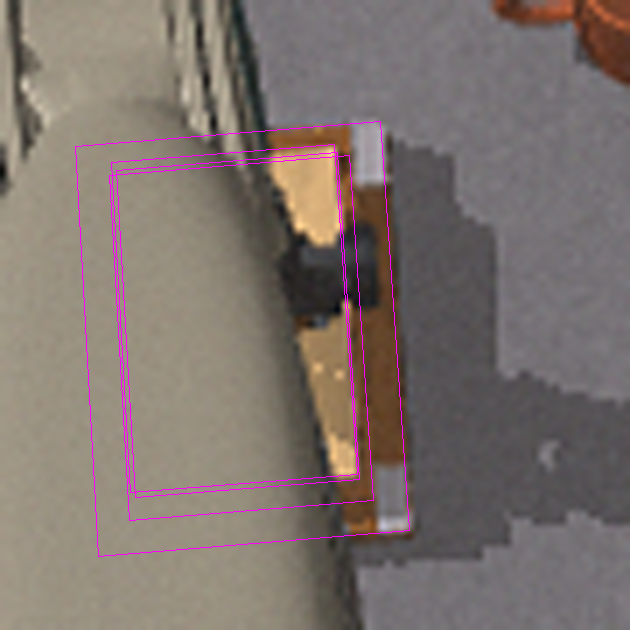

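The model outline now matches the plate to under 1 px in the top view, and the plate lies inside the frame's inner edges in both views. I'll continue straight down.

>>> step_arm:
  motion:
    - [0, 0.008, 0, 0, 50]
    - [0, 0.016, 0, 0, 50]
    - [0, 0.023, 0, 0, 50]
    - [0, 0.029, 0, 0, 50]
    - [0, 0.029, 0, 0, 50]

```text
time_s: 11.85
tcp_pos: [0.5819, 0.1787, 0.0353]
tcp_rot: [0.483, 0.527, -0.504, -0.485]
force: [-0.3, -1.0, -2.4]
grip_width: 0.0694
```

```bash
python3 sf.py; python3 ov.py p4
```

```text
t 11.85 tcp [0.5819 0.1787 0.0353] to place [-0.0005  0.0112  0.004 ] turn -0.0009475284168332099 w 0.06937263064626092 F [-0.2661 -1.0015 -2.398 ]
j [ 0.1816  0.3981 -0.3065  0.8426  0.0211  0.119 ] tooly [ 0.0194  0.025  -0.9995] xyaw 1.6339630685443673
```

View pics/p4side.png

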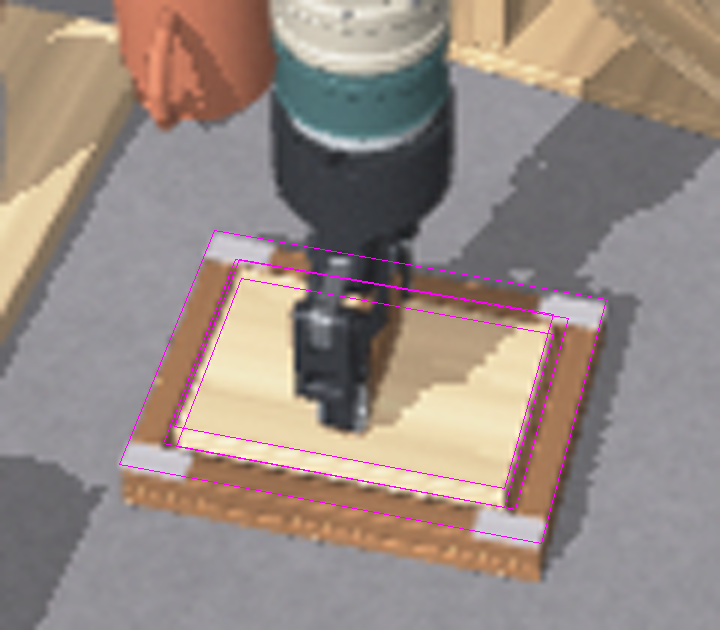

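View pics/p4top.png

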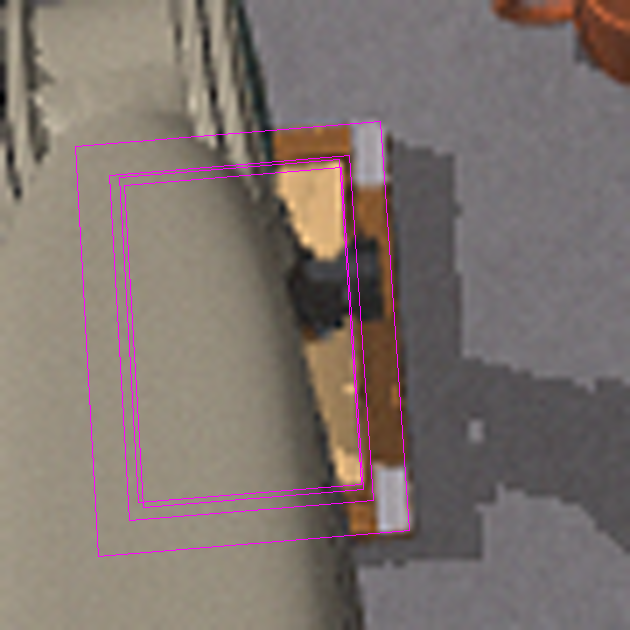

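The plate is between the frame walls in both views, about 2 mm from the far wall and 5 mm from the near one, with the underside an estimated 5–8 mm above the floor. I'll shift it 1 mm toward −x and lower gently.

>>> step_arm:
  motion:
    - [0, 0.0015, 0.001, 0, 50]
    - [0, 0.003, 0.001, 0, 50]
    - [0, 0.0045, 0.0015, 0, 50]
    - [0, 0.005, 0.0015, 0, 50]

```text
time_s: 12.35
tcp_pos: [0.5812, 0.1789, 0.0312]
tcp_rot: [0.483, 0.527, -0.504, -0.485]
force: [0.4, 0.7, -2.1]
grip_width: 0.0693
```

>>> step_arm:
  motion:
    - [0, 0.001, 0, 0, 50]
    - [0, 0.0025, 0, 0, 50]
    - [0, 0.003, 0, 0, 50]

```text
time_s: 12.65
tcp_pos: [0.5822, 0.179, 0.0294]
tcp_rot: [0.484, 0.527, -0.503, -0.484]
force: [-2.0, -0.1, 7.6]
grip_width: 0.0696
```

```bash
python3 sf.py
```

```text
t 12.65 tcp [0.5822 0.179  0.0294] to place [-0.0006  0.0053  0.0042] turn -0.0009582862544754711 w 0.06957428668434638 F [-2.0155 -0.0522  7.5627]
j [ 0.1823  0.404  -0.313   0.8271  0.0206  0.1197] tooly [ 0.0226  0.0251 -0.9994] xyaw 1.633952310706725
```

```bash
python3 ov.py p5
```

```text
(no output)
```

View pics/p5side.png

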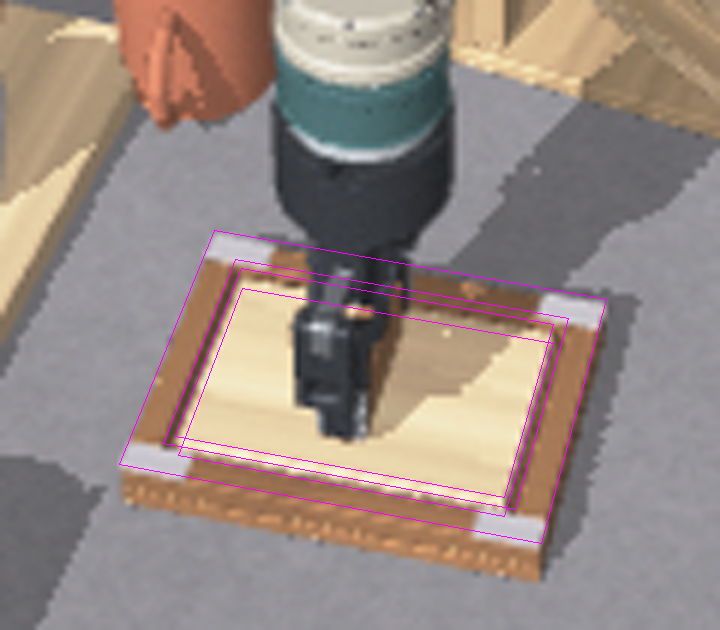

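View pics/p5top.png

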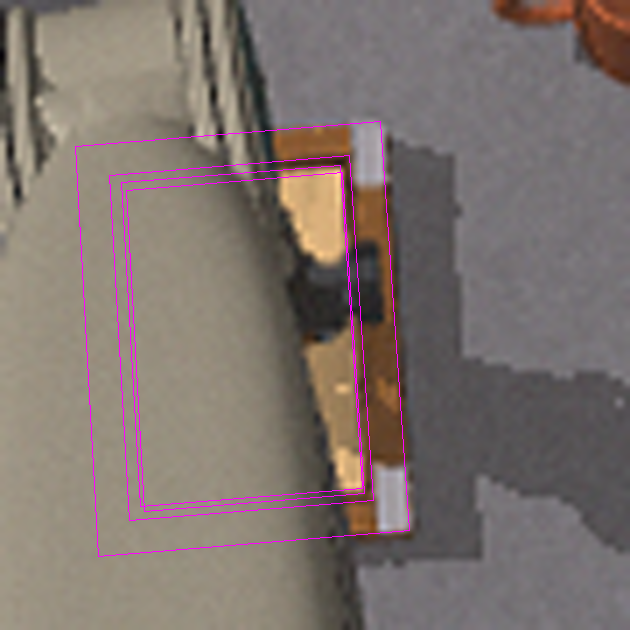

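The plate is down inside the frame, with its top face below the wall tops and gaps all round, and there's about 10 N of floor contact. Releasing gently.

>>> step_arm:
  motion:
    - [0, -0.0005, 0, 0, 83]
    - [0, -0.0005, 0, 0, 85]
    - [0, -0.0005, 0, 0, 88]
    - [0, -0.0005, 0, 0, 92]
    - [0, -0.0005, 0, 0, 94]

```text
time_s: 13.25
tcp_pos: [0.582, 0.179, 0.0297]
tcp_rot: [0.484, 0.527, -0.504, -0.484]
force: [0.6, -0.1, -0.3]
grip_width: 0.0801
```

```bash
python3 sf.py; python3 ov.py p6
```

```text
t 13.25 tcp [0.582  0.179  0.0297] to place [-0.0006  0.0056  0.0041] turn -0.0008420334242751348 w 0.08005629875057985 F [ 0.5525 -0.0976 -0.3375]
j [ 0.1822  0.4035 -0.3129  0.8278  0.0207  0.1195] tooly [ 0.0224  0.0252 -0.9994] xyaw 1.6340685635369254
```

View pics/p6side.png

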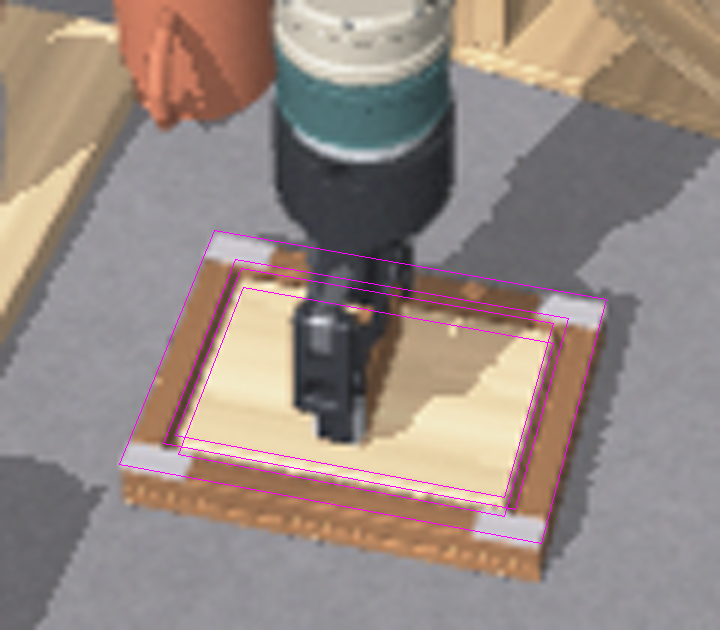

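>>> step_arm:
  motion:
    - [0, -0.01, 0, 0, 94]
    - [0, -0.025, 0, 0, 94]
    - [0, -0.05, 0, 0, 94]
    - [0, -0.09, 0, 0, 94]
    - [0, -0.13, 0, 0, 94]

```text
time_s: 13.85
tcp_pos: [0.5789, 0.1756, 0.162]
tcp_rot: [0.484, 0.527, -0.503, -0.484]
force: [1.4, -1.5, 0.5]
grip_width: 0.0799
```

>>> step_arm:
  motion:
    - [0.02, -0.02, 0.03, 0, 94]
    - [0.03, -0.05, 0.07, 0, 94]
    - [0.03, -0.05, 0.11, 0, 94]
    - [0.03, -0.05, 0.15, 0, 94]
    - [0.03, -0.05, 0.18, 0, 94]

```text
time_s: 14.35
tcp_pos: [0.3942, 0.1929, 0.21]
tcp_rot: [0.484, 0.528, -0.503, -0.484]
force: [-0.7, 0.5, -0.3]
grip_width: 0.0801
```

```bash
python3 - <<'E'
from h import *
np.set_printoptions(precision=4,suppress=True)
P,F=json.load(open("pose.json"))
s=readout.sense();print(s["time_s"],s["tcp_pos"],s["force"])
for c in ("side","top"):
    im=get_image(c); cv2.imwrite(f"pics/e_{c}.png",im[:,:,::-1])
    print(c,[(np.round(x["at"],1),round(x["conf"],2)) for x in finder.spot_point(c,"bar_plate")])
    cr,f={"side":((190,310,225,310),6),"top":((200,280,140,220),7)}[c]
    q=platesegs(np.array([F[0],F[1],.010]),F[2],0,hp=0)
    overlay(im,c,framesegs(F)[:2]+q,cr,f,f"pics/e2{c}.png")
E
```

```text
14.35 [0.3942 0.1929 0.21  ] [-0.7354  0.5405 -0.2753]
side [(array([386.1, 188. ]), 0.69), (array([251. , 267.1]), 0.66)]
top [(array([235.5, 184.5]), 0.84), (array([385.7, 280.3]), 0.64)]
```

View pics/e2side.png

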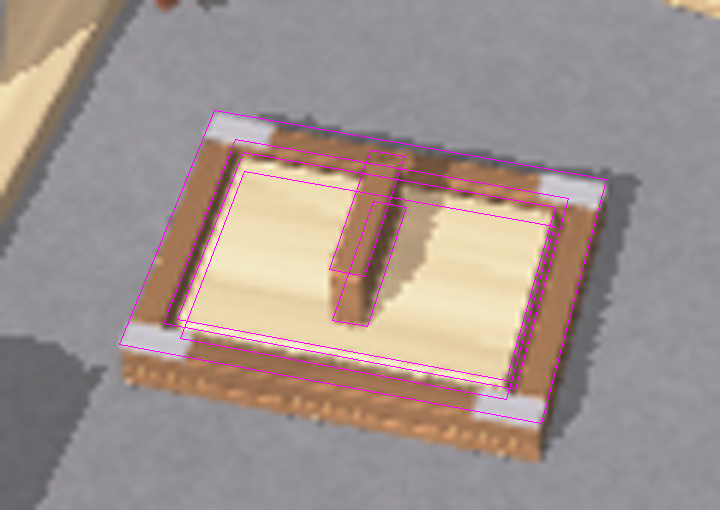

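View pics/e2top.png

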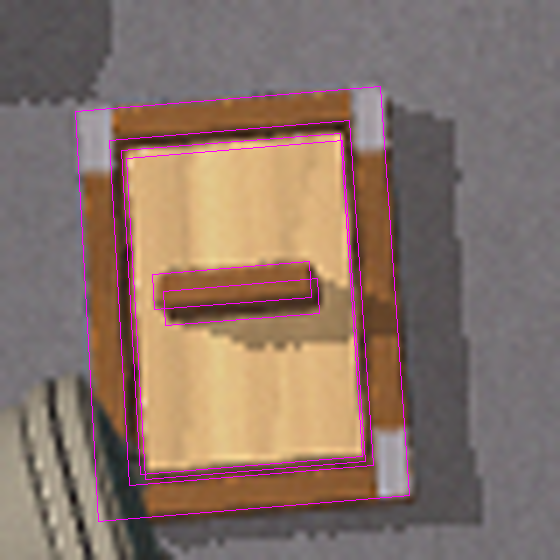

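View pics/e_top.png

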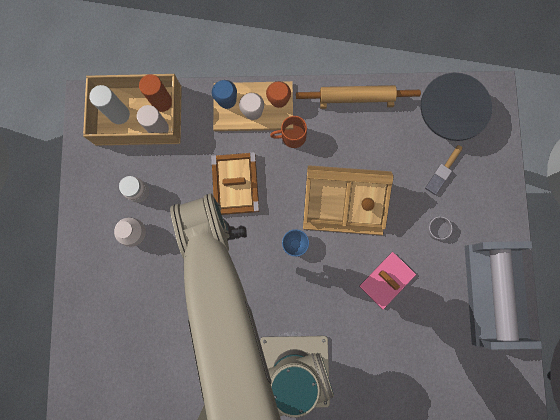

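The end pictures show the plate flat in the frame, about 1–2 mm from the modelled final pose. The bar handle is up, with its top at about top px (234,181). The knob plate is at (368,204) and all the bystanders are where they were. The arm is clear, so I'm handing in.

```bash
python3 - <<'E'
from rig import robot
print(robot.finish_job())
E
```

```text
the job is handed in; nothing more can be done
None
```

The bar-handled plate is lying flat in the tile frame, handle up, and the job was handed in at about 14.5 s of the 42 s allowed; no verdict is reported.

- **What I did:** I gripped the bar by its ends and lifted, so the plate pivoted against the keeper until its lower end was over the lip. Then I drew it out toward −x, carried it to the frame, lowered it to about 10 N of floor contact and released it.
- **Hitch:** joint 6 reached its 3.14 rad limit near the frame. I raised the plate and turned it back half a turn, so it lies the other way round, which the task allows. The stall left the tool tilted about 1.5–2°, so the plate only settled fully level when released.
- **Last checks:**
  - Both cameras show the plate between the walls with gaps all round, within about 1–2 mm of centre and in line with the frame.
  - After release the tool force was near zero.
  - The knob plate is in its bay and the bowl, mug, cutter and brush sit at the same pixels as at the start. The vase and jar look unmoved in the top picture.
- **Disagreements:** the side camera was off by about 1–1.5 px from my rack and plate model. The network's best side-view hit for `bar_plate` was the pink lookalike; its second, (251,267), agrees with the frame. The plate also hung about 3 mm lower in the grip than modelled, so I went by contact force for the set-down.

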